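# Find the tripped laser breaker by feel and reset it

## Robot

A 6-joint arm with a two-finger parallel gripper is mounted at the origin on the work surface. World frame = base frame: x ahead of the robot, y to its left, z up, the work surface at z = 0. Lengths are in m, angles in rad, forces in N, time in s.
With the tool pointing down it reaches from about 0.3 to 0.775 m from the base axis. Payload 14.6 kg.
Tool frame: the origin (TCP) lies at the very end of the fingers, on their centre line; the grasp point (between the pads) lies 19 mm behind it; z points along the fingers, y is the line along which they close (so a half turn about z gives the same grasp; the last joint's range is limited). The gripper opens to 94 mm and grips with 3 to 60 N. Pads are 16 mm wide; open, the fingers measure 119 mm over their backs; the gripper's body (75 mm by 177 mm) begins 78 mm behind the grasp point.
Start: joints at [1.164, 0.3, 1.521, -0, 1.321, -0.067], TCP at [0.183, 0.519, 0.205] pointing down, gripper open.
Joint ranges: [-3.03, 3.03], [-0.79, 2.21], [0.23, 2.52], [-1.04, 4.18], [0, 3.07], [-2.55, 2.55]. Speed limits (rad/s): [2.22, 2.22, 2.57, 3.14, 3.14, 3.14].

## Interface

Orientations are given as [roll, pitch, yaw] about the fixed x, y, z axes, in that order (R = Rz(yaw) Ry(pitch) Rx(roll)).
In Python, from station import ctrl gives the robot as it stands.
- The arm moves only by the tool move_arm, never from a script. Its argument "increments" is a list of rows, each a list of 7 numbers: the opening, from 0 (shut) to 1 (fully open), then the shift along the tool's x, y, z in units of 50 mm (1.0 is 50 mm), then the turn, a rotation vector about the tool's x, y, z in rad. In form: [[claw, tx, ty, tz, rx, ry, rz], ...]. A call has 1 to 20 rows; each row shifts and turns the commanded pose from where the row before left it, along the tool's axes as they then stand; what a row does not reach is not made up. A row lasts 1/10 s, in which the tool goes at most 50 mm and 8.59 degrees, less where a joint would pass 70% of its speed; a pose out of reach is approached as far as the arm can. A call is refused whole if a number of a shift passes 1 or a number of a turn 0.15, either way. A call with a gripper value outside its range is refused whole. The fingers move at their own pace and stop on an object; "force" is the grip in N (left out, the last holds). Time passes only in rows, so rows that do not move let the fingers close. It gives the time, the measured TCP pose, the force, the opening and the grip force at its end, in the units of the state.
- ctrl.get_obs(): the state, without advancing time (a new reading comes with each control period).
- ctrl.camera(name): name is "scene" or "side" or "wrist"; returns a dict with "color" (480x640x3 uint8, blue, green, red), "K" (3x3 intrinsics, pixels), "pose" (4x4, takes a point from camera to world coordinates); the wrist camera has in their place "tool_from_camera" (4x4, takes a point from camera to tool coordinates, whose origin is the TCP and whose axes are the flange's). Camera axes: x right, y down, z forward; pixel columns grow to the right and rows downward; lengths in m; the calibration is good to about 2 mm. A picture is of the moment at which its call begins: read the wrist's pose just before it. There is no depth.
- ctrl.hand_in(): hands the job in; it is judged then, once.
Trained networks look in a picture, given as the dict that the camera call returned (one of the last four; its "shot" number tells which), for a name from the list of things; names that differ only in an ending like _2 or _b are one class to them, and where a whole thing is asked for, a point or a joint stands for the part that bears it (a point fixed in the world has none). Each returns a list of dicts, best first, with "conf" (0 to 1); they miss things now and then, are a little off and sometimes report something else, mostly with a low value. They report only what shows in the picture. A call takes as long as a camera call.
- ctrl.cut_out(name, picture): "mask" (480x640 bool, what is visible of it) and "centre" ([row, column] in pixels, amid what is visible of it).
The state is a dict: "time_s": time; "qpos": joint angles; "joint_vel": joint speeds; "tau": joint torques, N m; "ee_pos": TCP position; "eef_rot": TCP orientation; "force": force on the tool from outside, world axes, zero at the start; "moment": the same for the moment, N m; "grip_width": finger opening in m; "grip_force": force on a finger pad.
Only numpy, scipy, OpenCV 4.12 (cv2) and the standard library are available. Lean on these libraries where they do the work, as an engineer would, in place of code of your own. Each camera call takes 0.05 s, during which the arm holds its last target. There are 200 camera calls.

## Task

One of the two breaker toggles hidden under the laser controller's front lip has tripped. Draw the feeler bar out from under the instrument riser by its blade, set it down, take it again by its handle, and with its sprung tip feel which toggle stands forward and push that one firmly back to its stop, so that it is on; touch the one that is already on only lightly. Then set the bar down on the table on its handle as before, clear of the controller, and let go, leaving everything else where it stands.

Things in the scene. Friction and masses are not known exactly. Their poses are not given: they have to be found in the camera images.
- controller: White laser controller, a fixed box 240 deep (x), 300 wide (y), 140 high. Origin: on the table at the middle of its front face; +x runs into the box, away from the robot; z up. Its front overhangs an open bay 120 deep: floor the table, ceiling at 72, side cheeks 12 thick at both ends. Two breaker toggles hang hidden in the bay; exactly one is off.
- lip (a point): Middle of the lower edge of the front lip, on the controller's front face (x = 0), 42 above the table. The lip is 6 thick and runs across the whole bay; what goes into the bay must pass below it.
- bay_left (a point): Nominal place of the left toggle (controller x = 45, y = +55, below a round black cap on top); really up to 6 off in x and in y. Paddle 24 wide, 6 thick, 48 long, hinged at z = 64, lower end 16 to 20 above the table; leaning up to 0.4 rad either way. OFF leans to the front: the pad first touches it 16 to 33 behind the front face. ON leans back: 45 to 61 behind it.
- bay_right (a point): The same for the right toggle (y = -55). A toggle is stiff and stays where it is left: an off one holds still to about 6 N, then moves into the bay under 7 to 14 N; its stop, felt as a rise beyond that, is some 28 mm of pad travel after first touch. One that is on stands within 0.08 rad of its stop: a light touch is under 9 N, the pad not fully pressed in. Never push the other harder than 30 N.
- feeler: Feeler bar, 210 long, 0.14 to 0.22 kg. Origin: underside of the handle, at its middle; +x along the blade to the tip, z up. Black handle: x -35 to 35, 22 wide (y), 50 high (too high for the lip). It stands upright on the handle's underside, centre of mass near x = 20. It starts handle-first under the riser with 100 to 125 of its blade end sticking out.
- feeler_blade (a point): On the blade's axis, x = 128, z = 18 in the bar's frame: where to pinch it at first. The steel blade runs from x 35 to 150, 12 wide, z 12 to 24. Held here, drag the bar along the table rather than lift it.
- feeler_tip (a point): Front face of the bar's sprung rubber pad when not pressed in: x = 175, z = 17 in the bar's frame (does not follow the spring). Pad 24 wide, 6 thick, z 2 to 32. It gives way along the bar by up to 12 mm: from 1.4 N, plus 0.7 N per mm, to 9.8 N fully in, then rigid. To feel, carry the bar level by its handle, blade along the controller's x, some 4 mm above the table.
- riser: Fixed aluminium instrument riser, power meter propped on it. 180 deep (x), 220 wide (y), board underside at 68, top at 83, meter up to 175; side walls 12 thick, closed back. Origin: on the table, centre of the underside. Open front at x = -90 in its frame, facing roughly to the robot's right (world -y).
- riser_front (a point): Middle of the riser's open front, at table height.

How it is judged:
By the outcome, as a careful person would: the job done as asked, in the order asked, and still so for the second after the job is handed in, with the robot touching nothing.
It also fails if it takes over 64 s, if anything falls off the work surface, if the arm or the gripper's body presses on something with over 40 N, if the wrist force passes 120 N, or if a joint passes its speed limit or range.

## Working session

There is one attempt and no reset: what is moved stays moved. The work goes in short steps, Python scripts to look and compute and a tool call to move; the robot and the scene stay as the last step left them, time stands still between calls to the robot, and variables do not carry over. Pictures are saved under pics/ and viewed, at most 10 in all, crops included, and the job is handed in when it is done.

Besides the shell and the picture viewer there is one more tool, called after "Request:" as a command line: name --pt "numbers of a row" for each row, then --argument value for the rest. move_arm: Moves the arm, as the interface text tells. Its arguments: {"type":"object","properties":{"increments":{"type":"array","items":{"type":"array","items":{"type":"number"}}},"force":{"type":"number"}},"required":["increments"]}

```bash
ls; mkdir -p pics
cat > h.py <<'E'
import numpy as np, cv2
from scipy.spatial.transform import Rotation as Ro
from station import ctrl
def ray(pic,rc):
    T=pic["pose"]; d=T[:3,:3]@np.linalg.inv(pic["K"])@[rc[1],rc[0],1.]
    return T[:3,3],d
def onz(pic,rc,z):
    o,d=ray(pic,rc); return o+d*(z-o[2])/d[2]
def proj(pic,P):
    T=np.linalg.inv(pic["pose"]); p=pic["K"]@(T[:3,:3]@np.asarray(P,float)+T[:3,3]); return p[:2]/p[2]
def wrist():
    o=ctrl.get_obs(); p=ctrl.camera("wrist"); T=np.eye(4); T[:3,:3]=Ro.from_euler("xyz",o["eef_rot"]).as_matrix(); T[:3,3]=o["ee_pos"]
    p["pose"]=T@np.asarray(p["tool_from_camera"]); return p
E
python3 - <<'E'
from h import *
o=ctrl.get_obs(); print(o)
for n in("scene","side"):
    p=ctrl.camera(n); p["pose"]=np.asarray(p["pose"]); cv2.imwrite(f"pics/{n}0.png",p["color"]); print(n,p["pose"].round(3).tolist(),p["K"].tolist())
    for k in("controller","lip","feeler","feeler_blade","feeler_tip","riser","riser_front"):
        try:
            for r in ctrl.cut_out(k,p)[:2]:
                ys,xs=np.nonzero(r["mask"]); print(k,round(r["conf"],2),np.round(r["centre"],1),ys.min(),ys.max(),xs.min(),xs.max(),len(ys))
        except Exception as e: print(k,e)
E
```

```text
pics
{'time_s': 0.0, 'qpos': array([ 1.16437955e+00,  3.00452207e-01,  1.52162092e+00,  1.71973698e-05,
        1.32070125e+00, -6.65912430e-02]), 'joint_vel': array([-0.00141574,  0.0004392 , -0.00108472, -0.00070018,  0.00129003,
       -0.00211203]), 'tau': array([ 6.75143256e-04, -5.31804836e+01, -3.52735126e+01,  7.08563067e-02,
        2.44116521e-02, -6.48323976e-05]), 'ee_pos': array([0.1832106 , 0.51829175, 0.20487985]), 'eef_rot': array([-3.14041467e+00, -9.52540303e-05,  2.80176279e+00]), 'force': array([ 0.02611265, -0.27594779, -0.5249753 ]), 'moment': array([ 0.01759806, -0.00149254,  0.01116195]), 'grip_force': 0.0, 'grip_width': 0.09395218073794247}
scene [[0.69, 0.565, -0.452, 1.025], [0.724, -0.539, 0.43, -0.286], [-0.0, -0.624, -0.781, 0.833], [0.0, 0.0, 0.0, 1.0]] [[447.3002847029969, 0.0, 325.09531231020173], [0.0, 447.3002847029969, 240.3593939374168], [0.0, 0.0, 1.0]]
lip 0.57 [371.4 290.4] 265 479 177 406 28587
feeler 0.86 [190.  327.9] 177 206 305 356 343
feeler_blade 0.54 [189.3 328.3] 177 206 305 356 402
feeler_tip 0.72 [188.6 329.4] 177 207 305 357 397
ris
[... 156 characters left out ...]
832, 0.485, 0.173], [-0.963, -0.229, 0.144, 0.027], [-0.009, -0.506, -0.863, 0.785], [0.0, 0.0, 0.0, 1.0]] [[495.0504947091165, 0.0, 326.3221205164167], [0.0, 495.0504947091165, 241.46974322851378], [0.0, 0.0, 1.0]]
controller 0.81 [183.8 505.9] 94 287 391 604 27391
lip 0.97 [188.3 503.1] 94 287 391 605 27304
feeler 0.78 [308.2 231.2] 289 330 194 264 619
feeler 0.61 [275.5 133.2] 204 370 47 230 17708
feeler_blade 0.57 [307.8 229.8] 289 330 194 265 722
feeler_tip 0.93 [307.9 228.7] 289 329 193 265 817
feeler_tip 0.71 [270.4 132.9] 205 369 47 231 17795
riser 0.92 [274.5 133.6] 205 369 48 230 17629
riser 0.49 [188.9 505.7] 94 287 391 605 27444
riser_front 0.93 [273.6 133. ] 205 370 47 230 17681
```

View pics/side0.png

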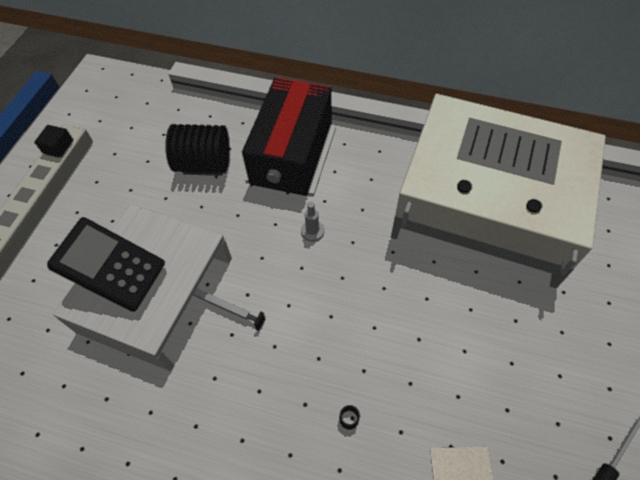

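View pics/scene0.png

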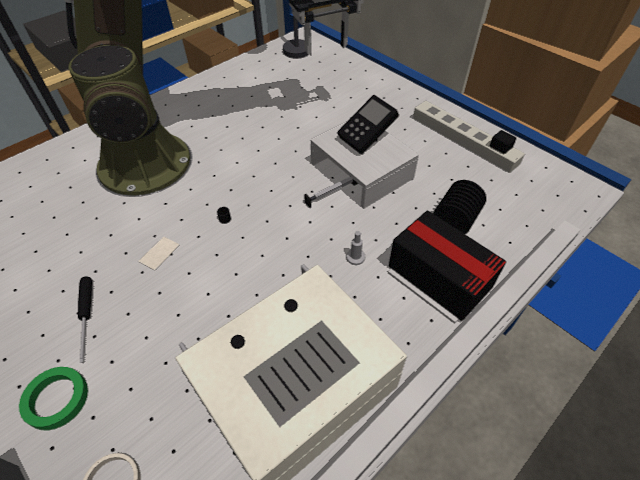

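Run:
```python
from h import *
from scipy.optimize import least_squares
pics={}
for n in("side","scene"):
    p=ctrl.camera(n); p["pose"]=np.asarray(p["pose"]); pics[n]=p
def W(v,P): c,s=np.cos(v[2]),np.sin(v[2]); return [v[0]+c*P[0]-s*P[1],v[1]+s*P[0]+c*P[1],P[2]]
def fit(obs,v0):
    f=lambda v:np.concatenate([proj(pics[n],W(v,P))-uv for n,uv,P in obs])
    r=least_squares(f,v0,loss="soft_l1"); print(r.x.round(4),r.fun and 0 if False else r.fun.round(1)); return r.x
obs=[("side",(464,186),(.045,.055,.14)),("side",(534,206),(.045,-.055,.14)),("side",(400,195),(0,.15,.14)),("side",(590,249),(0,-.15,.14)),("side",(434,95),(.24,.15,.14)),("side",(605,135),(.24,-.15,.14)),
("scene",(291,305),(.045,.055,.14)),("scene",(238,342),(.045,-.055,.14)),("scene",(318,267),(0,.15,.14)),("scene",(178,358),(0,-.15,.14)),("scene",(405,357),(.24,.15,.14))]
fit(obs,[.55,-.1,0])
# riser
obs=[("side",(228,238),(-.09,-.11,.083)),("side",(157,354),(-.09,.11,.083)),("side",(57,317),(.09,.11,.083)),("scene",(312,142),(-.09,.11,.083)),("scene",(366,181),(-.09,-.11,.083)),("scene",(417,157),(.09,-.11,.083))]
o=onz(pics["side"],(298,192),.083); print(o)
for s in (1,): fit(obs,[o[0],o[1]+.09,1.5])
for n,rt,rb in(("side",(321,261),(293,200)),("scene",(200,308),(183,352))):
    print(n,onz(pics[n],rt,.017),onz(pics[n],rb,.024))
    p=pics[n]
    for k in("feeler","feeler_tip"):
        m=ctrl.cut_out(k,p)[0]["mask"]; ys,xs=np.nonzero(m)
        pts=np.array([onz(p,(y,x),.02)[:2] for y,x in zip(ys,xs)]); c=pts.mean(0); d=np.linalg.svd(pts-c,full_matrices=0)[2][0]; t=(pts-c)@d; print(k,c.round(3),d.round(3),t.min(),t.max())
    cv2.imwrite(f"pics/{n}_f.png",cv2.resize(p["color"][270:345,180:280] if n=="side" else p["color"][165:215,295:375],None,fx=6,fy=6,interpolation=2))
```

```text
[ 0.6414 -0.1031 -0.0791] [-0.3  1.7 -0.9  0.9 -1.  -2.2  3.3 -0.7  1.2 -2.6  0.9 -0.9  0.1  1.3
  0.2  0.5 -0.8 -4.1 -3.9 -1.5  2.9 -2.1]
[0.41509017 0.31634965 0.083     ]
[0.4364 0.4058 1.4723] [-0.4 -3.5  1.4  1.4 -1.1 -3.4 -3.3 -2.  -2.   5.9  0.8 -1.1]
side [0.43009206 0.21731486 0.017     ] [0.44752044 0.33136324 0.024     ]
feeler [0.438 0.271] [-0.162 -0.987] -0.07243714917508273 0.06013065714960448
feeler_tip [0.438 0.272] [-0.165 -0.986] -0.07238240477325415 0.06157936617339416
scene [0.42890396 0.22143089 0.017     ] [0.46753452 0.33983635 0.024     ]
feeler [0.441 0.278] [-0.179 -0.984] -0.07855826403069859 0.07138661498858771
feeler_tip [0.441 0.279] [-0.166 -0.986] -0.07794052424731694 0.07187570547546199
```

Request:
move_arm --pt "1 0 0 0 0 0 0.14" --pt "1 0 0 0 0 0 0.14" --pt "1 0 0 0 0 0 0.14" --pt "1 0 0 0 0 0 0.14" --pt "1 0 0 0 0 0 0.14" --pt "1 0 0 0 0 0 0.14" --pt "1 0 0 0 0 0 0.14" --pt "1 0 0 0 0 0 0.14" --pt "1 0 0 0 0 0 0.14" --pt "1 0 0 0 0 0 0.14"

```text
time_s: 2.1
ee_pos: [0.1833, 0.5185, 0.2054]
eef_rot: [-3.142, 0.0, 1.396]
force: [0.0, 0.5, -0.9]
grip_width: 0.0942
grip_force: 0.0
```

Request:
move_arm --pt "1 -0.34 0.49 0 0 0 0" --pt "1 -0.34 0.49 0 0 0 0" --pt "1 -0.35 0.49 0 0 0 0" --pt "1 -0.35 0.49 0 0 0 0" --pt "1 -0.35 0.49 0 0 0 0" --pt "1 -0.35 0.49 0 0 0 0" --pt "1 -0.35 0.49 0 0 0 0" --pt "1 -0.35 0.49 0 0 0 0" --pt "1 -0.35 0.49 0 0 0 0" --pt "1 -0.35 0.49 0 0 0 0" --pt "1 -0.35 0.49 0 0 0 0" --pt "1 -0.35 0.49 0 0 0 0" --pt "1 0 0 0 0 0 0" --pt "1 0 0 0 0 0 0"

```text
time_s: 3.5
ee_pos: [0.438, 0.2629, 0.2053]
eef_rot: [-3.141, 0.0, 1.401]
force: [0.1, 0.2, -0.8]
grip_width: 0.0938
grip_force: 0.0
```

Run:
```python
from h import *
p=wrist(); o=ctrl.get_obs(); print(o["ee_pos"],o["eef_rot"],o["qpos"])
cv2.imwrite("pics/w1.png",p["color"])
for k in("feeler","feeler_tip","feeler_blade"):
    for r in ctrl.cut_out(k,p)[:1]:
        ys,xs=np.nonzero(r["mask"]); pts=np.array([onz(p,(y,x),.02)[:2] for y,x in zip(ys,xs)]); c=pts.mean(0); d=np.linalg.svd(pts-c,full_matrices=0)[2][0]; t=(pts-c)@d; print(k,r["conf"],c.round(4),d.round(3),t.min(),t.max(),c+d*t.min(),c+d*t.max(),xs.min(),xs.max(),ys.min(),ys.max())
```

```text
[0.43763622 0.26336542 0.2054381 ] [-3.14143109e+00 -5.91653165e-05  1.40162768e+00] [4.69940872e-01 2.12539276e-01 1.63063976e+00 1.49359228e-04
 1.29850800e+00 6.39069344e-01]
feeler 0.85 [0.4367 0.2613] [-0.158 -0.988] -0.05623659470771289 0.049924949992609026 [0.44558413 0.31685488] [0.42885529 0.21201968] 309 336 157 276
feeler_tip 0.92 [0.4368 0.2617] [-0.162 -0.987] -0.05581146444639752 0.05024698393431132 [0.44581407 0.31679517] [0.4286086  0.21214161] 309 335 157 276
feeler_blade 0.66 [0.4367 0.2616] [-0.168 -0.986] -0.055115456117526336 0.05006907669572344 [0.44593526 0.31594631] [0.42826943 0.21225589] 309 335 158 276
```

View pics/w1.png

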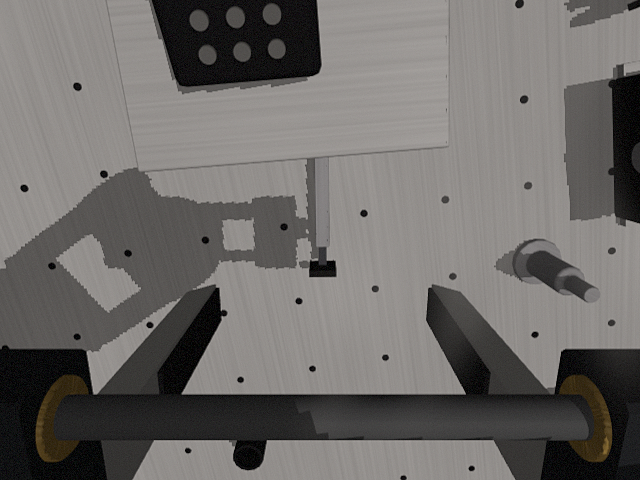

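Request:
move_arm --pt "0.7 0 0 0.5 0 0 0" --pt "0.6 0 0 0.5 0 0 0" --pt "0.5 0 0 0.5 0 0 0" --pt "0.5 0 0 0.5 0 0 0" --pt "0.5 0 0 0.5 0 0 0" --pt "0.5 0 0 0.5 0 0 0" --pt "0.5 0 0 0.5 0 0 0" --pt "0.5 0 0 0.3 0 0 0" --pt "0.5 0 0 0.16 0 0 0" --pt "0.5 0 0 0.06 0 0 0" --pt "0.5 0 0 0 0 0 0" --pt "0.5 0 0 0 0 0 0" --force 20

```text
time_s: 4.9
ee_pos: [0.4383, 0.2634, 0.0052]
eef_rot: [3.141, -0.001, 1.402]
force: [-0.8, 1.4, -0.0]
grip_width: 0.0468
grip_force: 0.0
```

Request:
move_arm --pt "0 0 0 0 0 0 0" --pt "0 0 0 0 0 0 0" --pt "0 0 0 0 0 0 0" --pt "0 0 0 0 0 0 0" --pt "0 0 0 0 0 0 0" --pt "0 0 0 0 0 0 0" --pt "0 0 0 0 0 0 0" --pt "0 0 0 0 0 0 0" --force 20

```text
time_s: 5.7
ee_pos: [0.438, 0.2631, 0.0044]
eef_rot: [-3.142, 0.0, 1.402]
force: [-0.4, -0.7, 0.4]
grip_width: 0.0115
grip_force: 20.0
```

Request:
move_arm --pt "0 -0.1 0 0 0 0 0" --pt "0 -0.2 0 0 0 0 0" --pt "0 -0.2 0 0 0 0 0" --pt "0 -0.2 0 0 0 0 0" --pt "0 -0.2 0 0 0 0 0" --pt "0 -0.2 0 0 0 0 0" --pt "0 -0.2 0 0 0 0 0" --pt "0 -0.2 0 0 0 0 0" --pt "0 -0.2 0 0 0 0 0" --pt "0 -0.2 0 0 0 0 0" --pt "0 -0.2 0 0 0 0 0" --pt "0 -0.2 0 0 0 0 0" --pt "0 -0.2 0 0 0 0 0" --pt "0 -0.2 0 0 0 0 0" --pt "0 -0.2 0 0 0 0 0" --pt "0 -0.2 0 0 0 0 0" --pt "0 -0.2 0 0 0 0 0" --pt "0 -0.2 0 0 0 0 0" --pt "0 -0.2 0 0 0 0 0" --pt "0 -0.1 0 0 0 0 0"

```text
time_s: 7.7
ee_pos: [0.4058, 0.0749, 0.0044]
eef_rot: [-3.142, 0.0, 1.401]
force: [0.1, 0.2, -0.0]
grip_width: 0.0117
grip_force: 20.0
```

Request:
move_arm --pt "0 0 0 0 0 0 0" --pt "0 0 0 0 0 0 0" --pt "0.3 0 0 0 0 0 0" --pt "0.5 0 0 0 0 0 0" --pt "0.6 0 0 0 0 0 0" --pt "0.6 0 0 0 0 0 0" --pt "0.6 0 0 -0.3 0 0 0" --pt "0.6 0 0 -0.5 0 0 0" --pt "0.6 0 0 -0.5 0 0 0" --pt "0.6 0 0 -0.5 0 0 0" --pt "0.6 0 0 -0.5 0 0 0" --pt "0.6 0 0 -0.5 0 0 0" --pt "0.6 0.5 0 -0.5 0 0 0" --pt "0.6 0.5 0 -0.4 0 0 0" --pt "0.6 0.5 0 0 0 0 0" --pt "0.6 0 0 0 0 0 0" --pt "0.6 0 0 0 0 0 0"

```text
time_s: 9.4
ee_pos: [0.4183, 0.1498, 0.1891]
eef_rot: [-3.141, 0.0, 1.403]
force: [0.7, -0.4, -0.8]
grip_width: 0.0564
grip_force: 0.0
```

Run:
```python
from h import *
p=wrist(); o=ctrl.get_obs(); print(o["ee_pos"],o["eef_rot"],o["qpos"],o["grip_width"])
cv2.imwrite("pics/w2.png",p["color"])
for k in("feeler","feeler_tip"):
    for r in ctrl.cut_out(k,p)[:1]:
        ys,xs=np.nonzero(r["mask"]); pts=np.array([onz(p,(y,x),.03)[:2] for y,x in zip(ys,xs)]); c=pts.mean(0); d=np.linalg.svd(pts-c,full_matrices=0)[2][0]; t=(pts-c)@d; print(k,r["conf"],c.round(4),d.round(3),t.min(),t.max(),c+d*t.min(),c+d*t.max(),xs.min(),xs.max(),ys.min(),ys.max())
print([onz(p,(y,x),.05) for y,x in [(240,320)]])
```

```text
[0.41832062 0.14935496 0.18907843] [-3.14085551e+00  4.94929602e-04  1.40212417e+00] [ 2.60523675e-01  7.81613331e-02  1.82431617e+00 -1.51500328e-04
  1.23999139e+00  4.29245288e-01] 0.05698605441778519
feeler 0.61 [0.4188 0.1515] [-0.161 -0.987] -0.08555089247247862 0.12549900557001978 [0.43259005 0.23591284] [0.39851495 0.02763191] 308 338 115 362
feeler_tip 0.96 [0.419  0.1523] [-0.163 -0.987] -0.08466891359849422 0.12634251280903175 [0.43284557 0.23585812] [0.39839835 0.0276774 ] 308 339 115 362
[array([0.41495137, 0.14413023, 0.05      ])]
```

View pics/w2.png

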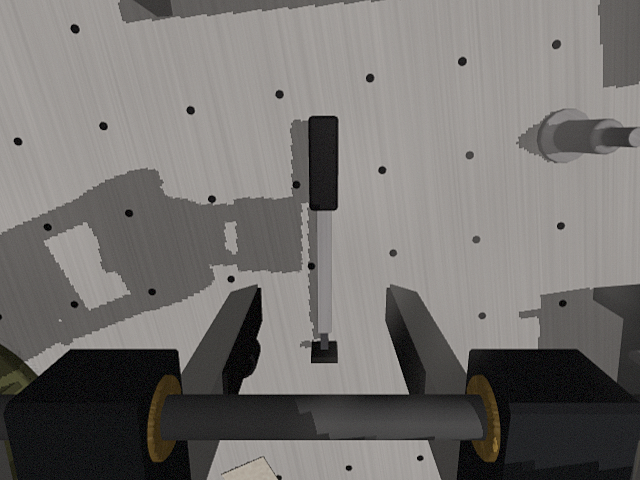

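Run:
```python
from h import *
p=wrist(); o=ctrl.get_obs(); 
a=onz(p,(116,323.5),.05);b=onz(p,(209,323.5),.05); print(a,b,np.linalg.norm(a-b))
d=(b-a)/np.linalg.norm(b-a); c=(a+b)/2; g=c+.005*d; print(c,d,np.arctan2(d[1],d[0])+np.pi)
t=Ro.from_euler("xyz",o["eef_rot"]).inv().apply(np.r_[g[:2],0.009]-o["ee_pos"])/.05; print(g,t,onz(p,(355,323.5),.032))
```

```text
[0.4332397  0.23367168 0.05      ] [0.42185196 0.16695988 0.05      ] 0.06767676714337316
[0.42754583 0.20031578 0.05      ] [-0.16826669 -0.98574151  0.        ] 1.4017253027357153
[0.4267045  0.19538708 0.05      ] [0.94168795 0.00604272 3.60536802] [0.39932353 0.03505323 0.032     ]
```

Request:
move_arm --pt "0.6 0.47 0 0 0 0 0" --pt "0.6 0.47 0 0 0 0 0" --pt "0.6 0 0 0.5 0 0 0" --pt "0.6 0 0 0.5 0 0 0" --pt "0.6 0 0 0.5 0 0 0" --pt "0.6 0 0 0.5 0 0 0" --pt "0.6 0 0 0.5 0 0 0" --pt "0.6 0 0 0.5 0 0 0" --pt "0.6 0 0 0.4 0 0 0" --pt "0.6 0 0 0.15 0 0 0" --pt "0.6 0 0 0.05 0 0 0" --pt "0 0 0 0 0 0 0" --pt "0 0 0 0 0 0 0" --pt "0 0 0 0 0 0 0" --pt "0 0 0 0 0 0 0" --pt "0 0 0 0 0 0 0" --pt "0 0 0 0 0 0 0" --pt "0 0 0 0 0 0 0" --force 50

```text
time_s: 11.4
ee_pos: [0.4267, 0.1961, 0.0098]
eef_rot: [3.141, -0.0, 1.402]
force: [-1.4, -0.4, 5.5]
grip_width: 0.0216
grip_force: 50.0
```

Request:
move_arm --pt "0 0 0 -0.2 0 0 0" --pt "0 0 0 -0.4 0 0 0" --pt "0 0 0 -0.5 0 0 0" --pt "0 0 0 -0.5 0 0 0" --pt "0 -0.37 0.095 0 0 0 0" --pt "0 -0.37 0.095 0 0 0 0" --pt "0 -0.37 0.095 0 0 0 0" --pt "0 -0.37 0.095 0 0 0 0" --pt "0 -0.37 0.095 0 0 0 0" --pt "0 -0.37 0.095 0 0 0 0" --pt "0 -0.37 0.095 0 0 0 0" --pt "0 -0.37 0.095 0 0 0 0" --pt "0 -0.37 0.095 0 0 0 0" --pt "0 -0.37 0.095 0 0 0 0" --pt "0 -0.37 0.095 0 0 0 0" --pt "0 -0.37 0.095 0 0 0 0"

```text
time_s: 13.0
ee_pos: [0.4453, -0.0332, 0.0899]
eef_rot: [3.142, -0.0, 1.402]
force: [0.5, -0.5, -1.5]
grip_width: 0.0217
grip_force: 50.0
```

Request:
move_arm --pt "0 0 0 0 0 0 -0.1385" --pt "0 0 0 0 0 0 -0.1385" --pt "0 0 0 0 0 0 -0.1385" --pt "0 0 0 0 0 0 -0.1385" --pt "0 0 0 0 0 0 -0.1385" --pt "0 0 0 0 0 0 -0.1385" --pt "0 0 0 0 0 0 -0.1385" --pt "0 0 0 0 0 0 -0.1385" --pt "0 0 0 0 0 0 -0.1385" --pt "0 0 0 0 0 0 -0.1385" --pt "0 0 0 0 0 0 -0.1385" --pt "0 0 0 0 0 0 -0.1385" --pt "0 0 0 0 0 0 0" --pt "0 0 0 0 0 0 0"

```text
time_s: 14.4
ee_pos: [0.4453, -0.0324, 0.0897]
eef_rot: [-3.142, 0.0, 3.06]
force: [0.4, 0.6, -1.5]
grip_width: 0.0219
grip_force: 50.0
```

Run:
```python
from h import *
p=wrist(); o=ctrl.get_obs(); print(o["ee_pos"],o["eef_rot"],o["qpos"],o["force"],o["moment"])
cv2.imwrite("pics/w3.png",p["color"])
s=ctrl.camera("side"); s["pose"]=np.asarray(s["pose"])
cv2.imwrite("pics/s3.png",cv2.resize(s["color"][90:330,300:620],None,fx=2.4,fy=2.4))
for n,q in(("w",p),("s",s)):
  R=Ro.from_euler("z",-.0791).as_matrix(); O=np.array([.6414,-.1031,0])
  print(n,[proj(q,O+R@P).round(0).tolist() for P in ([0,.15,.14],[0,-.15,.14],[.045,.055,.14],[.045,-.055,.14],[0,.15,0],[0,-.15,0])])
  T=np.eye(3); tip=o["ee_pos"]+Ro.from_euler("xyz",o["eef_rot"]).apply([-.1707,0,0]); tip[2]+=.022; print(tip,proj(q,tip))
```

```text
[ 0.44534753 -0.03237263  0.08965541] [-3.14156219e+00  8.82025752e-05  3.05991305e+00] [-1.54607310e-01  2.13693503e-01  1.92581151e+00 -2.84353260e-05
  1.00199745e+00 -1.64370872e+00] [ 0.27819373 -0.45599782 -2.3515876 ] [-0.00333848  0.02873297 -0.01898534]
w [[531.0, 749.0], [-117.0, 750.0], [326.0, 810.0], [101.0, 810.0], [446.0, 498.0], [63.0, 498.0]]
[ 0.61547843 -0.04629984  0.11167047] [324.31196913 632.17731344]
s [[399.0, 193.0], [593.0, 248.0], [464.0, 188.0], [533.0, 207.0], [390.0, 238.0], [556.0, 288.0]]
[ 0.61547843 -0.04629984  0.11167047] [449.65978475 234.56130153]
```

View pics/w3.png

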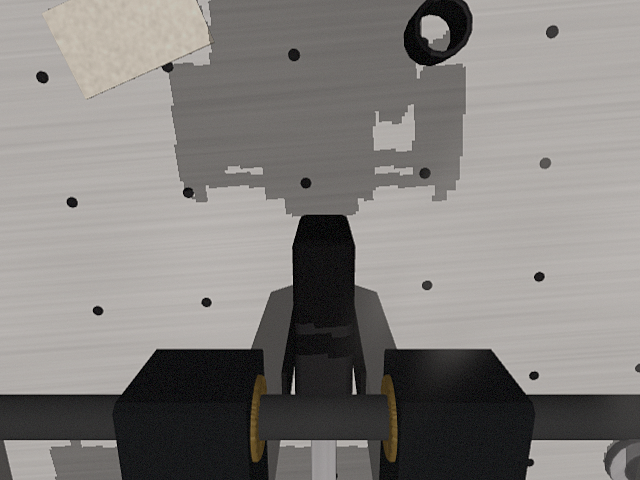

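View pics/s3.png

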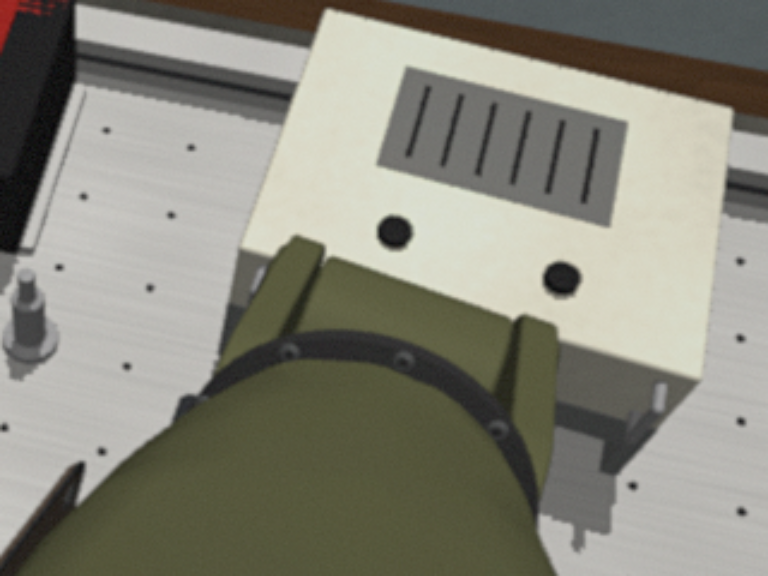

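Request:
move_arm --pt "0 0 0 0.4 0 0 0" --pt "0 0 0 0.5 0 0 0" --pt "0 0 0 0.4 0 0 0" --pt "0 0 0 0.15 0 0 0" --pt "0 0 0 0.07 0 0 0" --pt "0 0 0 0 0 0 0" --pt "0 0 0 0 0 0 0" --pt "0 0 0 0 0 0 0"

```text
time_s: 15.3
ee_pos: [0.4458, -0.0325, 0.0142]
eef_rot: [-3.141, 0.001, 3.064]
force: [0.2, -0.6, -0.9]
grip_width: 0.0217
grip_force: 50.0
```

Request:
move_arm --pt "0 -0.14 0 0 0 0 0" --pt "0 -0.2 0 0 0 0 0" --pt "0 -0.2 0 0 0 0 0" --pt "0 -0.2 0 0 0 0 0" --pt "0 -0.1 0 0 0 0 0" --pt "0 0 0 0 0 0 0" --pt "0 0 0 0 0 0 0" --pt "0 0 0 0 0 0 0"

```text
time_s: 16.1
ee_pos: [0.4869, -0.0356, 0.0134]
eef_rot: [-3.142, -0.0, 3.064]
force: [0.1, 0.6, -2.6]
grip_width: 0.0212
grip_force: 50.0
```

Request:
move_arm --pt "0 -0.06 0 0 0 0 0" --pt "0 0 0 0 0 0 0" --pt "0 0 0 0 0 0 0"

```text
time_s: 16.4
ee_pos: [0.4903, -0.0359, 0.0135]
eef_rot: [-3.142, 0.0, 3.064]
force: [-0.4, 0.4, -0.5]
grip_width: 0.0215
grip_force: 50.0
```

Request:
move_arm --pt "0 -0.06 0 0 0 0 0" --pt "0 0 0 0 0 0 0" --pt "0 0 0 0 0 0 0"

```text
time_s: 16.7
ee_pos: [0.4933, -0.0361, 0.0134]
eef_rot: [3.142, -0.0, 3.064]
force: [0.3, -0.2, -0.7]
grip_width: 0.0219
grip_force: 50.0
```

Request:
move_arm --pt "0 -0.06 0 0 0 0 0" --pt "0 0 0 0 0 0 0" --pt "0 0 0 0 0 0 0"

```text
time_s: 17.0
ee_pos: [0.4962, -0.0364, 0.0134]
eef_rot: [-3.142, -0.0, 3.064]
force: [-1.1, -0.2, -1.3]
grip_width: 0.0215
grip_force: 50.0
```

Request:
move_arm --pt "0 -0.06 0 0 0 0 0" --pt "0 0 0 0 0 0 0" --pt "0 0 0 0 0 0 0"

```text
time_s: 17.3
ee_pos: [0.4993, -0.0366, 0.0134]
eef_rot: [-3.142, -0.0, 3.064]
force: [-0.1, -0.4, -1.7]
grip_width: 0.0216
grip_force: 50.0
```

Request:
move_arm --pt "0 -0.06 0 0 0 0 0" --pt "0 0 0 0 0 0 0" --pt "0 0 0 0 0 0 0"

```text
time_s: 17.6
ee_pos: [0.5023, -0.0368, 0.0134]
eef_rot: [3.142, 0.0, 3.064]
force: [0.1, -0.0, -2.2]
grip_width: 0.0214
grip_force: 50.0
```

Request:
move_arm --pt "0 -0.06 0 0 0 0 0" --pt "0 0 0 0 0 0 0" --pt "0 0 0 0 0 0 0"

```text
time_s: 17.9
ee_pos: [0.5052, -0.037, 0.0134]
eef_rot: [3.142, -0.0, 3.064]
force: [0.9, -0.6, -2.6]
grip_width: 0.0215
grip_force: 50.0
```

Request:
move_arm --pt "0 -0.06 0 0 0 0 0" --pt "0 0 0 0 0 0 0" --pt "0 0 0 0 0 0 0"

```text
time_s: 18.2
ee_pos: [0.5081, -0.0373, 0.0134]
eef_rot: [3.142, -0.0, 3.064]
force: [-1.2, 0.3, -1.2]
grip_width: 0.0218
grip_force: 50.0
```

Request:
move_arm --pt "0 -0.06 0 0 0 0 0" --pt "0 0 0 0 0 0 0" --pt "0 0 0 0 0 0 0"

```text
time_s: 18.5
ee_pos: [0.511, -0.0375, 0.0133]
eef_rot: [3.142, -0.001, 3.064]
force: [-3.5, 1.3, -1.0]
grip_width: 0.0223
grip_force: 50.0
```

Run:
```python
from h import *
F=[]
for i in range(6):
    ctrl.camera("side"); o=ctrl.get_obs(); F.append(np.r_[o["force"],o["moment"]])
print(np.round(F,2)); print(o["ee_pos"])
```

```text
[[-2.41 -0.72 -0.61  0.04  0.52 -0.01]
 [-3.51 -0.5  -0.73  0.04  0.55  0.05]
 [-3.55  0.13 -0.76  0.04  0.57  0.05]
 [-3.47 -0.03 -1.44  0.02  0.56  0.01]
 [-3.54  0.42 -1.16  0.08  0.55 -0.06]
 [-3.2  -0.06 -1.05  0.01  0.6  -0.01]]
[ 0.51103657 -0.03749605  0.01338271]
```

Request:
move_arm --pt "0 0.1 0 0 0 0 0" --pt "0 0.2 0 0 0 0 0" --pt "0 0.3 0 0 0 0 0" --pt "0 0.26 0 0 0 0 0" --pt "0 0.1 0 0 0 0 0" --pt "0 0 -0.2 0 0 0 0" --pt "0 0 -0.4 0 0 0 0" --pt "0 0 -0.4 0 0 0 0" --pt "0 0 -0.4 0 0 0 0" --pt "0 0 -0.4 0 0 0 0" --pt "0 0 -0.3 0 0 0 0" --pt "0 0 -0.1 0 0 0 0" --pt "0 0 0 0 0 0 0" --pt "0 -0.1 0 0 0 0 0" --pt "0 -0.2 0 0 0 0 0" --pt "0 -0.12 0 0 0 0 0" --pt "0 -0.1 0 0 0 0 0" --pt "0 0 0 0 0 0 0" --pt "0 0 0 0 0 0 0"

```text
time_s: 20.7
ee_pos: [0.4806, -0.1453, 0.0133]
eef_rot: [3.142, -0.0, 3.064]
force: [-0.4, -0.4, -1.0]
grip_width: 0.0215
grip_force: 50.0
```

Request:
move_arm --pt "0 -0.06 0 0 0 0 0" --pt "0 0 0 0 0 0 0" --pt "0 0 0 0 0 0 0"

```text
time_s: 21.0
ee_pos: [0.4837, -0.1457, 0.0135]
eef_rot: [-3.142, 0.0, 3.064]
force: [-0.2, 1.1, -1.9]
grip_width: 0.0221
grip_force: 50.0
```

Request:
move_arm --pt "0 -0.06 0 0 0 0 0" --pt "0 0 0 0 0 0 0" --pt "0 0 0 0 0 0 0"

```text
time_s: 21.3
ee_pos: [0.4867, -0.1459, 0.0134]
eef_rot: [3.142, -0.0, 3.064]
force: [-0.5, -0.5, -1.7]
grip_width: 0.0214
grip_force: 50.0
```

Request:
move_arm --pt "0 -0.06 0 0 0 0 0" --pt "0 0 0 0 0 0 0" --pt "0 0 0 0 0 0 0"

```text
time_s: 21.6
ee_pos: [0.4897, -0.1462, 0.0134]
eef_rot: [3.142, -0.0, 3.064]
force: [0.4, 0.9, -1.7]
grip_width: 0.0217
grip_force: 50.0
```

Request:
move_arm --pt "0 -0.06 0 0 0 0 0" --pt "0 0 0 0 0 0 0" --pt "0 0 0 0 0 0 0"

```text
time_s: 21.9
ee_pos: [0.4927, -0.1464, 0.0134]
eef_rot: [3.142, -0.0, 3.064]
force: [-0.3, 0.9, -1.9]
grip_width: 0.0219
grip_force: 50.0
```

Request:
move_arm --pt "0 -0.06 0 0 0 0 0" --pt "0 0 0 0 0 0 0" --pt "0 0 0 0 0 0 0"

```text
time_s: 22.2
ee_pos: [0.4957, -0.1466, 0.0134]
eef_rot: [3.142, -0.0, 3.064]
force: [-0.3, -0.2, -1.9]
grip_width: 0.0217
grip_force: 50.0
```

Request:
move_arm --pt "0 -0.06 0 0 0 0 0" --pt "0 0 0 0 0 0 0" --pt "0 0 0 0 0 0 0"

```text
time_s: 22.5
ee_pos: [0.4987, -0.1469, 0.0134]
eef_rot: [-3.142, 0.0, 3.064]
force: [0.2, 0.2, -0.4]
grip_width: 0.0218
grip_force: 50.0
```

Tip about 32 mm in, nothing yet.

Request:
move_arm --pt "0 -0.06 0 0 0 0 0" --pt "0 0 0 0 0 0 0" --pt "0 0 0 0 0 0 0"

```text
time_s: 22.8
ee_pos: [0.5017, -0.1471, 0.0134]
eef_rot: [3.142, -0.0, 3.064]
force: [-0.4, 0.6, -2.1]
grip_width: 0.0217
grip_force: 50.0
```

Request:
move_arm --pt "0 -0.06 0 0 0 0 0" --pt "0 0 0 0 0 0 0" --pt "0 0 0 0 0 0 0"

```text
time_s: 23.1
ee_pos: [0.5046, -0.1473, 0.0134]
eef_rot: [-3.142, -0.0, 3.064]
force: [0.3, -0.3, -2.0]
grip_width: 0.0219
grip_force: 50.0
```

Request:
move_arm --pt "0 -0.06 0 0 0 0 0" --pt "0 0 0 0 0 0 0" --pt "0 0 0 0 0 0 0"

```text
time_s: 23.4
ee_pos: [0.5076, -0.1476, 0.0134]
eef_rot: [3.142, -0.0, 3.064]
force: [0.7, 0.3, -1.3]
grip_width: 0.0215
grip_force: 50.0
```

Request:
move_arm --pt "0 -0.06 0 0 0 0 0" --pt "0 0 0 0 0 0 0" --pt "0 0 0 0 0 0 0"

```text
time_s: 23.7
ee_pos: [0.5106, -0.1478, 0.0134]
eef_rot: [-3.142, -0.0, 3.064]
force: [-0.3, -0.3, -1.0]
grip_width: 0.0218
grip_force: 50.0
```

Request:
move_arm --pt "0 -0.06 0 0 0 0 0" --pt "0 0 0 0 0 0 0" --pt "0 0 0 0 0 0 0"

```text
time_s: 24.0
ee_pos: [0.5136, -0.148, 0.0134]
eef_rot: [3.142, -0.0, 3.064]
force: [-0.5, 0.2, -1.1]
grip_width: 0.0219
grip_force: 50.0
```

Request:
move_arm --pt "0 -0.06 0 0 0 0 0" --pt "0 0 0 0 0 0 0" --pt "0 0 0 0 0 0 0"

```text
time_s: 24.3
ee_pos: [0.5166, -0.1483, 0.0134]
eef_rot: [3.142, -0.0, 3.064]
force: [-0.0, -0.5, -1.6]
grip_width: 0.0217
grip_force: 50.0
```

Request:
move_arm --pt "0 -0.06 0 0 0 0 0" --pt "0 0 0 0 0 0 0" --pt "0 0 0 0 0 0 0"

```text
time_s: 24.6
ee_pos: [0.5196, -0.1485, 0.0134]
eef_rot: [-3.142, 0.0, 3.064]
force: [0.2, 0.1, -1.5]
grip_width: 0.0218
grip_force: 50.0
```

Request:
move_arm --pt "0 -0.06 0 0 0 0 0" --pt "0 0 0 0 0 0 0" --pt "0 0 0 0 0 0 0"

```text
time_s: 24.9
ee_pos: [0.5226, -0.1487, 0.0134]
eef_rot: [-3.142, -0.0, 3.064]
force: [-0.2, 0.3, -1.2]
grip_width: 0.0217
grip_force: 50.0
```

Request:
move_arm --pt "0 -0.06 0 0 0 0 0" --pt "0 0 0 0 0 0 0" --pt "0 0 0 0 0 0 0"

```text
time_s: 25.2
ee_pos: [0.5254, -0.1489, 0.0133]
eef_rot: [3.141, -0.001, 3.064]
force: [-2.4, 0.4, -2.2]
grip_width: 0.0216
grip_force: 50.0
```

Request:
move_arm --pt "0 -0.04 0 0 0 0 0" --pt "0 0 0 0 0 0 0" --pt "0 0 0 0 0 0 0"

```text
time_s: 25.5
ee_pos: [0.5274, -0.1491, 0.0133]
eef_rot: [3.142, -0.001, 3.064]
force: [-3.8, 0.0, -1.2]
grip_width: 0.0216
grip_force: 50.0
```

Request:
move_arm --pt "0 0.1 0 0 0 0 0" --pt "0 0.2 0 0 0 0 0" --pt "0 0.3 0 0 0 0 0" --pt "0 0.3 0 0 0 0 0" --pt "0 0.3 0 0 0 0 0" --pt "0 0.14 0 0 0 0 0" --pt "0 0.1 0 0 0 0 0" --pt "0 0 0.2 0 0 0 0" --pt "0 0 0.4 0 0 0 0" --pt "0 0 0.4 0 0 0 0" --pt "0 0 0.4 0 0 0 0" --pt "0 0 0.4 0 0 0 0" --pt "0 0 0.3 0 0 0 0" --pt "0 0 0.1 0 0 0 0" --pt "0 0 0 0 0 0 0"

```text
time_s: 27.0
ee_pos: [0.4646, -0.0332, 0.0135]
eef_rot: [3.142, 0.0, 3.065]
force: [0.2, 0.6, -1.4]
grip_width: 0.0217
grip_force: 50.0
```

Request:
move_arm --pt "0 -0.1 0 0 0 0 0" --pt "0 -0.2 0 0 0 0 0" --pt "0 -0.24 0 0 0 0 0" --pt "0 -0.2 0 0 0 0 0" --pt "0 -0.1 0 0 0 0 0" --pt "0 0 0 0 0 0 0" --pt "0 0 0 0 0 0 0"

```text
time_s: 27.7
ee_pos: [0.5059, -0.0372, 0.0133]
eef_rot: [3.142, -0.0, 3.064]
force: [-0.6, 0.3, -1.4]
grip_width: 0.0218
grip_force: 50.0
```

Request:
move_arm --pt "0 -0.06 0 0 0 0 0" --pt "0 -0.06 0 0 0 0 0" --pt "0 -0.06 0 0 0 0 0" --pt "0 0 0 0 0 0 0" --pt "0 0 0 0 0 0 0"

```text
time_s: 28.2
ee_pos: [0.5147, -0.0378, 0.0132]
eef_rot: [3.142, -0.001, 3.064]
force: [-7.5, 0.2, 0.5]
grip_width: 0.0217
grip_force: 50.0
```

Request:
move_arm --pt "0 -0.06 0 0 0 0 0" --pt "0 -0.06 0 0 0 0 0" --pt "0 0 0 0 0 0 0" --pt "0 0 0 0 0 0 0"

```text
time_s: 28.6
ee_pos: [0.5199, -0.0381, 0.0127]
eef_rot: [3.141, -0.003, 3.064]
force: [-7.6, -0.1, -1.5]
grip_width: 0.0221
grip_force: 50.0
```

Request:
move_arm --pt "0 -0.06 0 0 0 0 0" --pt "0 -0.06 0 0 0 0 0" --pt "0 -0.06 0 0 0 0 0" --pt "0 -0.06 0 0 0 0 0" --pt "0 0 0 0 0 0 0"

```text
time_s: 29.1
ee_pos: [0.5313, -0.039, 0.0121]
eef_rot: [3.141, -0.006, 3.064]
force: [-7.6, 0.8, -5.7]
grip_width: 0.0216
grip_force: 50.0
```

Request:
move_arm --pt "0 -0.06 0 0 0 0 0" --pt "0 -0.06 0 0 0 0 0" --pt "0 0 0 0 0 0 0"

```text
time_s: 29.4
ee_pos: [0.5369, -0.0394, 0.0119]
eef_rot: [3.141, -0.006, 3.064]
force: [-9.2, -0.0, -5.0]
grip_width: 0.0219
grip_force: 50.0
```

Request:
move_arm --pt "0 -0.06 0 -0.02 0 0 0" --pt "0 -0.06 0 0 0 0 0" --pt "0 0 0 0 0 0 0"

```text
time_s: 29.7
ee_pos: [0.5429, -0.0399, 0.0129]
eef_rot: [3.141, -0.007, 3.064]
force: [-8.8, 0.7, -6.3]
grip_width: 0.0219
grip_force: 50.0
```

Request:
move_arm --pt "0 -0.06 0 0 0 0 0" --pt "0 0 0 0 0 0 0"

```text
time_s: 29.9
ee_pos: [0.5461, -0.0402, 0.0131]
eef_rot: [3.141, -0.006, 3.064]
force: [-8.1, -0.3, -4.6]
grip_width: 0.0218
grip_force: 50.0
```

Request:
move_arm --pt "0 -0.05 0 0 0 0 0" --pt "0 0 0 0 0 0 0" --pt "0 0 0 0 0 0 0"

```text
time_s: 30.2
ee_pos: [0.5487, -0.0404, 0.0133]
eef_rot: [3.141, -0.005, 3.064]
force: [-9.5, -0.7, -3.2]
grip_width: 0.0218
grip_force: 50.0
```

Request:
move_arm --pt "0 -0.04 0 0 0 0 0" --pt "0 0 0 0 0 0 0" --pt "0 0 0 0 0 0 0"

```text
time_s: 30.5
ee_pos: [0.5501, -0.0405, 0.0132]
eef_rot: [3.141, -0.007, 3.064]
force: [-15.8, 1.0, -0.4]
grip_width: 0.0217
grip_force: 50.0
```

Rise begins (15.8 N at about the expected travel); push more.

Request:
move_arm --pt "0 -0.03 0 0 0 0 0" --pt "0 0 0 0 0 0 0" --pt "0 0 0 0 0 0 0"

```text
time_s: 30.8
ee_pos: [0.5506, -0.0405, 0.0129]
eef_rot: [3.141, -0.009, 3.064]
force: [-21.4, 1.4, 0.5]
grip_width: 0.0217
grip_force: 50.0
```

Request:
move_arm --pt "0 -0.02 0 0 0 0 0" --pt "0 0 0 0 0 0 0" --pt "0 0 0 0 0 0 0"

```text
time_s: 31.1
ee_pos: [0.5509, -0.0404, 0.0125]
eef_rot: [3.141, -0.011, 3.064]
force: [-24.2, 2.3, 0.2]
grip_width: 0.0218
grip_force: 50.0
```

Request:
move_arm --pt "0 -0.03 0 0 0 0 0" --pt "0 0 0 0 0 0 0" --pt "0 0 0 0 0 0 0"

```text
time_s: 31.4
ee_pos: [0.5515, -0.0405, 0.012]
eef_rot: [3.141, -0.013, 3.064]
force: [-27.5, 1.8, -0.1]
grip_width: 0.0215
grip_force: 50.0
```

Request:
move_arm --pt "0 0.1 0 0 0 0 0" --pt "0 0.15 0 0 0 0 0" --pt "0 0.2 0 0 0 0 0" --pt "0 0.25 0 0 0 0 0" --pt "0 0.25 0 0 0 0 0" --pt "0 0.25 0 0 0 0 0" --pt "0 0.25 0 0 0 0 0" --pt "0 0.25 0 0 0 0 0" --pt "0 0.25 0 0 0 0 0" --pt "0 0.15 0 0 0 0 0" --pt "0 0.1 0 0 0 0 0" --pt "0 0 0 0 0 0 0" --pt "0 0 0 0 0 0 0"

```text
time_s: 32.7
ee_pos: [0.4474, -0.0326, 0.0146]
eef_rot: [-3.142, 0.001, 3.064]
force: [0.1, -1.0, -1.9]
grip_width: 0.0221
grip_force: 50.0
```

Request:
move_arm --pt "0 0 0 0.04 0 0 0" --pt "0 0 0 0.02 0 0 0" --pt "0 0 0 0 0 0 0" --pt "0 0 0 0 0 0 0"

```text
time_s: 33.1
ee_pos: [0.4469, -0.0325, 0.0114]
eef_rot: [3.142, -0.0, 3.064]
force: [-1.1, 0.4, -1.3]
grip_width: 0.0219
grip_force: 50.0
```

Request:
move_arm --pt "0 0 0 0.02 0 0 0" --pt "0 0 0 0 0 0 0" --pt "0 0 0 0 0 0 0"

```text
time_s: 33.4
ee_pos: [0.447, -0.0325, 0.0105]
eef_rot: [-3.142, 0.0, 3.064]
force: [-0.2, 0.4, -1.5]
grip_width: 0.0216
grip_force: 50.0
```

Request:
move_arm --pt "0 0 0 0.02 0 0 0" --pt "0 0 0 0 0 0 0" --pt "0 0 0 0 0 0 0"

```text
time_s: 33.7
ee_pos: [0.447, -0.0325, 0.0101]
eef_rot: [-3.142, 0.0, 3.064]
force: [-5.7, 1.1, 13.1]
grip_width: 0.0215
grip_force: 50.0
```

Request:
move_arm --pt "0 0 0 -0.01 0 0 0" --pt "0 0 0 0 0 0 0" --pt "0.3 0 0 0 0 0 0" --pt "0.5 0 0 0 0 0 0" --pt "0.6 0 0 0 0 0 0" --pt "0.6 0 0 0 0 0 0" --pt "0.6 0 0 -0.2 0 0 0" --pt "0.6 0 0 -0.4 0 0 0" --pt "0.6 0 0 -0.5 0 0 0" --pt "0.6 0 0 -0.5 0 0 0" --pt "0.6 0 0 -0.5 0 0 0" --pt "0.6 0 0 -0.5 0 0 0" --pt "0.6 0 0 -0.5 0 0 0" --pt "0.6 0.4 0 -0.4 0 0 0" --pt "0.6 0.5 0 0 0 0 0" --pt "0.6 0.5 0 0 0 0 0" --pt "0.6 0.4 0 0 0 0 0" --pt "0.6 0 0 0 0 0 0" --pt "0.6 0 0 0 0 0 0"

```text
time_s: 35.6
ee_pos: [0.3576, -0.0256, 0.1857]
eef_rot: [-3.141, 0.002, 3.064]
force: [-0.6, 0.8, -0.2]
grip_width: 0.0559
grip_force: 0.0
```

Run:
```python
from h import *
print(ctrl.get_obs()["force"],ctrl.get_obs()["ee_pos"])
s=ctrl.camera("scene"); cv2.imwrite("pics/end.png",s["color"])
```

```text
[-0.57608737  0.82103878 -0.24379376] [ 0.35762094 -0.02557544  0.18569327]
```

View pics/end.png

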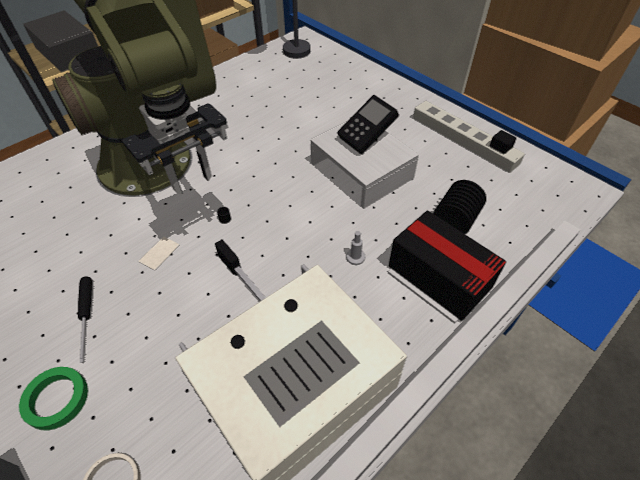

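```bash
python3 -c "
from station import ctrl
print(ctrl.hand_in())"
```

```text
the job is handed in; nothing more can be done
None
```

The job is handed in. The left toggle was the tripped one, touching about 33 mm behind the front face. I pushed it back to its stop at about 27 N, but did not feel it again afterwards. The right toggle was already on and got only a touch of about 4 N. The bar stands on its handle about 28 mm in front of the controller, released.

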